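# Clamp the freshly glued book in the joint press

## Task

The freshly glued book lies in the joint press with the clamp bar still loose over its spine edge. Using the lever as a key while it stands up open, screw the lever bolt clockwise until it is snug against its stop, then fold the lever down flat along the bar so that the cam clamps the book. Leave the book where it lies and do not disturb the things round the press.

Things in the scene. Friction and masses are not known exactly. Their poses are not given: they have to be found in the camera images.
- press: joint press: birch board 200 (x) x 370 (y) x 24 mm on rubber feet, fixed; origin on the bench under its centre, z up, board top at z = 30 mm. At x = -50 mm a wooden bar lies along y over the book; its left end (y = 150) is held under a steel staple up to z = 84 mm; the upright lever bolt passes through its right end at y = -145 mm into a thread in the board
- clamp_bar: loose wooden clamp bar 44 mm wide, 26 high, 342 long, lying on the book and held by the staple and the bolt; origin on its underside at x -50, y 0, z 46 mm in the press frame, axes as the press. Its steel wear plate under the lever's cam is 75 mm above the bench
- clamp_bolt (a joint): turn of the lever bolt about its upright axis, rad: 0 = screwed in snug, a hard stop; negative = still that far to turn, clockwise seen from above (starts 1.3 to 2.6 rad short; range -3.0 to 0). It sinks 0.8 mm per rad, needs about 0.25 N m and stays where it is left
- cam_lever (a joint): fold of the lever on the bolt's head, rad: 0 = folded closed, level, its underside 6 mm above the wear plate; 1.57 = standing straight up, open (starts 1.45 to 1.6; range 0 to 1.65). Stays where it is left; folding takes up to about 14 N at the handle's end. With the bolt snug it folds towards the press's +y, along the bar; the folding direction turns with the bolt
- lever_pivot (a point): the lever's pivot pin, on the bolt's axis, 88 mm above the bench when snug (up to 90 before). Its x axis lies along the pin, z up, y points where the lever folds to
- lever_grip (a point): middle of the lever's black handle, 80 mm from the pivot. The handle is a straight bar, 24 mm wide (its own x, parallel to the pin) and 14 mm thick (its own z), along its own y from 24 to 110 mm from the pivot; upright it is centred over the bolt's axis. Either pair of faces can be gripped
- book: the black case-bound book, 210 (along the press's y) x 151 x 16 mm, lying on the board under the bar; origin under its centre
- glue_bottle: bystander: white glue bottle, 62 mm diameter, 168 mm tall, standing to the right (-y) of the press on a 3 mm thick mat; origin under its centre
- bone_folder: bystander: flat bone folder, 160 x 26 x 4 mm, lying to the right of the press; origin under its centre, long along its y
- paste_brush: bystander: red-handled brush, 235 x 48 x 16 mm, lying to the right of the press; origin under its centre, long along its y

How it is judged:
By the outcome, as a careful person would: the job done as asked, in the order asked, and still so for the second after the job is handed in, with the robot touching nothing.
It also fails if it takes over 56 s, if anything falls off the work surface, if the arm or the gripper's body presses on something with over 40 N, if the wrist force passes 120 N, or if a joint passes its speed limit or range.

## Robot

A 7-joint arm with a two-finger parallel gripper is mounted at the origin on a cart in front of the work surface, level with it; the furniture and walls round the work are solid. World frame = base frame: x ahead of the robot, y to its left, z up, the work surface at z = 0. Lengths are in m, angles in rad, forces in N, time in s.
With the tool pointing down it reaches from about 0.425 to 0.925 m from the base axis. Payload 6.8 kg.
Tool frame: the origin (TCP) lies at the very end of the fingers, on their centre line; the grasp point (between the pads) lies 19 mm behind it; z points along the fingers, y is the line along which they close (so a half turn about z gives the same grasp; the last joint's range is limited). The gripper opens to 85 mm and grips with 20 to 120 N. Pads are 22 mm wide; open, the fingers measure 114 mm over their backs; the gripper's body (76 mm by 85 mm) begins 54 mm behind the grasp point. The pads swing forward as they close: fully open they stand 13 mm farther back than shut.
Start: joints at [1.062, 0.477, 0.022, 1.555, -0.011, 1.109, -0.083], TCP at [0.263, -0.622, 0.231] pointing down, gripper open.
Joint ranges: [-2.96, 2.96], [-0.34, 2.1], [-1.41, 1.46], [0.24, 2.44], [-1.37, 4.51], [0.17, 1.92], [-2.96, 2.96]. Speed limits (rad/s): [2.39, 2.39, 3.14, 3.14, 3.14, 3.14, 3.14].

## Interface

Orientations are given as a unit quaternion [w, x, y, z].
In Python, from station import bot gives the robot as it stands. The module is installed in compiled form; this text tells all that it offers.
- The arm moves only by the shell command python3 -m jog 'ROWS' [OPENING] [FORCE]. ROWS is JSON, a list of rows, each a list of 4 numbers: the shift along the tool's x, y, z in cm, then the turn about the tool's z in rad. In form: [[x, y, z, spin], ...]. A call has 1 to 20 rows; each row is the pose to reach, as a shift and turn from the pose commanded when the call began, along the tool's axes at that moment; what a row does not reach only later rows make up. A row lasts 1/12 s, in which the tool goes at most 41.7 mm and 7.16 degrees, less where a joint would pass 70% of its speed; a pose out of reach is approached as far as the arm can. A call with a gripper value outside its range is refused whole. OPENING is the closure, from -1 (fully open) to 1 (shut), set as the call begins (- or left out, the last holds). The fingers move at their own pace and stop on an object; FORCE is the grip in N (left out, the last holds). Time passes only in rows, so rows that repeat a pose let the fingers close. It gives the time, the measured TCP pose, the force, the opening and the grip force at its end, in the units of the state.
- bot.get_obs(): the state, without advancing time (a new reading comes with each control period).
- bot.read_camera(name): name is "scene" or "top"; returns a dict with "pixels" (384x512x3 uint8, red, green, blue), "depth" (384x512 float32, m along the optical axis (not along the pixel's ray), 0 where there is no reading), "fovy" (degrees; the focal length in pixels is half the picture's height over the tangent of half this angle, whatever the lens; pixels are square), "cx", "cy" (the principal point, pixels), "pose" (4x4, takes a point from camera to world coordinates). Camera axes: x right, y down, z forward; pixel columns grow to the right and rows downward; lengths in m; the calibration is good to about 2 mm. A picture is of the moment at which its call begins.
- bot.hand_in(): hands the job in; it is judged then, once.
The state is a dict: "t": time; "q": joint angles; "joint_vel": joint speeds; "joint_torque": joint torques, N m; "eef_pos": TCP position; "tool_rot": TCP orientation; "contact_force": force on the tool from outside, world axes, zero at the start; "torque": the same for the moment, N m; "gripper_width": opening from 0.0 (shut) to 1.0 (fully open); "grasp_force": force on a finger pad.
Only numpy, scipy, OpenCV 4.12 (cv2) and the standard library are available. Lean on these libraries where they do the work, as an engineer would, in place of code of your own. Each camera call takes 0.05 s, during which the arm holds its last target. There are 200 camera calls.

## Working session

There is one attempt and no reset: what is moved stays moved. The work goes in short steps, Python scripts to look and compute and a shell command to move; the robot and the scene stay as the last step left them, time stands still between calls to the robot, and variables do not carry over. Pictures are saved under pics/ and viewed, at most 10 in all, crops included, and the job is handed in when it is done.

```bash
mkdir -p pics
cat > h.py <<'E'
import numpy as np, cv2, json
from station import bot
def cam(n):
    d=bot.read_camera(n); d['f']=d['pixels'].shape[0]/2/np.tan(np.radians(d['fovy'])/2); return d
def ray(d,u,v):
    r=np.array([(u-d['cx'])/d['f'],(v-d['cy'])/d['f'],1.]); P=np.array(d['pose']); return P[:3,3],P[:3,:3]@r
def onplane(d,u,v,z):
    o,r=ray(d,u,v); return o+r*(z-o[2])/r[2]
def cloud(d):
    h,w=d['depth'].shape; u,v=np.meshgrid(np.arange(w),np.arange(h)); z=d['depth']
    p=np.stack([(u-d['cx'])/d['f']*z,(v-d['cy'])/d['f']*z,z],-1); P=np.array(d['pose']); return p@P[:3,:3].T+P[:3,3]
def proj(d,p):
    P=np.array(d['pose']); c=P[:3,:3].T@(np.array(p)-P[:3,3]); return c[:2]/c[2]*d['f']+[d['cx'],d['cy']]
E
python3 - <<'E'
from h import *
o=bot.get_obs(); print({k:np.round(v,3).tolist() for k,v in o.items()})
for n in('scene','top'):
    d=cam(n); print(n,d['fovy'],d['cx'],d['cy'],np.round(d['pose'],3).tolist())
    cv2.imwrite(f'pics/{n}0.png',d['pixels'][...,::-1]); np.save(n+'0.npy',d,allow_pickle=True)
E
```

```text
{'t': 0.0, 'q': [1.062, 0.478, 0.022, 1.556, -0.012, 1.109, -0.083], 'joint_vel': [-0.001, 0.001, 0.001, -0.0, -0.0, -0.0, 0.003], 'joint_torque': [-0.0, -59.646, 1.607, -28.12, 0.012, 0.009, 0.0], 'eef_pos': [0.263, -0.621, 0.23], 'tool_rot': [-0.001, 0.98, 0.199, -0.0], 'contact_force': [0.511, -0.604, 0.21], 'torque': [-0.001, 0.002, 0.019], 'grasp_force': 0.0, 'gripper_width': 0.999}
scene 57.101137678605724 257.77636133312393 189.78861824890055 [[-0.706, -0.494, 0.507, 0.046], [-0.708, 0.478, -0.52, 0.286], [0.014, -0.726, -0.687, 0.754], [0.0, 0.0, 0.0, 1.0]]
top 51.383301256860626 257.67992431761587 184.39686615438617 [[-0.016, -0.999, 0.035, 0.512], [-0.999, 0.017, 0.034, -0.247], [-0.034, -0.034, -0.999, 0.936], [0.0, 0.0, 0.0, 1.0]]
```

View pics/scene0.png

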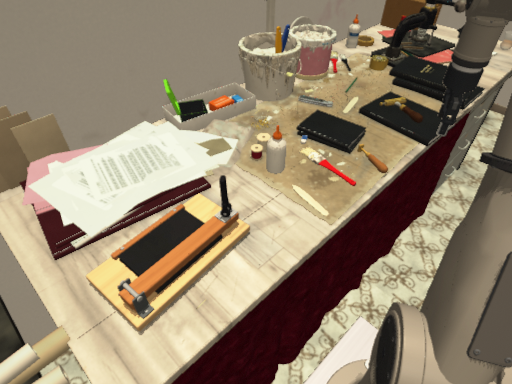

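View pics/top0.png

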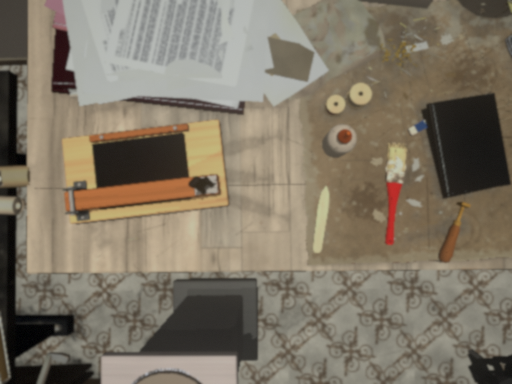

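The scene view shows the press at (170,255) with the lever standing at (223,180)–(228,215), and the bottle at (277,150). In the top view the board spans (62–228, 121–222), with the bolt and lever near (205,185), the bottle at (342,138) and the folder at (321,220).

Run:
```python
from h import *
S=np.load('scene0.npy',allow_pickle=True).item(); T=np.load('top0.npy',allow_pickle=True).item()
ct=cloud(T); cs=cloud(S)
# board outline in top: wood, height 0.03
z=ct[...,2]; print('depth ok',(T['depth']>0).mean(), z[220:250,250:290].mean())
hsv=cv2.cvtColor(T['pixels'],cv2.COLOR_RGB2HSV)
m=((hsv[...,1]>90)&(hsv[...,0]<28)&(hsv[...,2]>90)).astype(np.uint8); m[:, :40]=0; m[:115]=0; m[235:]=0; m[:,240:]=0
m=cv2.morphologyEx(m,cv2.MORPH_CLOSE,np.ones((25,25)))
c=max(cv2.findContours(m,0,2)[0],key=cv2.contourArea)
r=cv2.minAreaRect(c); bx=cv2.boxPoints(r); W=np.array([onplane(T,u,v,.03) for u,v in bx]); print(bx.round(1).tolist(),W.round(4).tolist(),np.linalg.norm(W[1]-W[0]),np.linalg.norm(W[2]-W[1]))
print('heights board',np.round([z[140,75],z[200,100+0],z[193,150],z[160,140]],3))
# bar: points at z 0.06..0.08
sel=(z>.063)&(z<.08); sel[:,:60]=0; sel[:,195:]=0; sel[:160]=0; sel[235:]=0
p=ct[sel]; rb=cv2.minAreaRect(p[:,:2].astype(np.float32)); print('bar',rb,len(p),np.median(p[:,2]))
# lever: dark pixels tall
for n,C,D in(('top',ct,T),('scene',cs,S)):
    s=(C[...,2]>.105)&(C[...,2]<.25)&(abs(C[...,0]-.53)<.12)&(abs(C[...,1]+.17)<.2)&(D['depth']>0)
    vv,uu=np.nonzero(s); q=C[s]; 
    print(n,len(q), uu.min(),uu.max(),vv.min(),vv.max()) 
    for lo in np.arange(.09,.25,.02):
        k=q[(q[:,2]>=lo)&(q[:,2]<lo+.02)]
        if len(k): print(round(lo,2),len(k),k.mean(0).round(4),k.min(0).round(4),k.max(0).round(4))
a=S['pixels'][165:315,85:255]; cv2.imwrite('pics/s1.png',cv2.resize(a[...,::-1],None,fx=4,fy=4,interpolation=3)[:600,:680])
```

```text
depth ok 0.9958292643229166 0.0034056709157329976
[[56.599998474121094, 137.89999389648438], [218.89999389648438, 119.0], [229.0, 205.5], [66.69999694824219, 224.39999389648438]] [[0.66, 0.2484, 0.03], [0.6957, -0.1302, 0.03], [0.4972, -0.1507, 0.03], [0.4594, 0.2243, 0.03]] 0.38018821269750713 0.19951523263866508
heights board [0.029 0.072 0.074 0.046]
bar ((0.5301065444946289, 0.06535249948501587), (0.0592208094894886, 0.29080942273139954), 7.656235694885254) 2509 0.07227487047393999
top 229 188 330 132 190
0.09 17 [ 0.6206 -0.3232  0.1078] [ 0.544  -0.3693  0.1051] [ 0.6479 -0.1133  0.1099]
0.11 52 [ 0.5611 -0.1591  0.1196] [ 0.5315 -0.3698  0.1102] [ 0.6386 -0.0934  0.1292]
0.13 21 [ 0.543  -0.1092  0.139 ] [ 0.5349 -0.1141  0.131 ] [ 0.5553 -0.1017  0.1483]
0.15 24 [ 0.5422 -0.1084  0.1606] [ 0.5344 -0.1146  0.1504] [ 0.5537 -0.0982  0.1692]
0.17 22 [ 0.5428 -0.1085  0.1792] [ 0.5357 -0.1138  0.1703] [ 0.5552 -0.1018  0.1887]
0.19 93 [ 0.5453 -0.1037  0.1979] [ 0.5355 -0.1138  0.19  ] [ 0.556  -0.0924  0.2016]
scene 242 219 274 144 209
0.09 14 [ 0.5896 -0.2503  0.1068] [ 0.5304 -0.3692  0.1051] [ 0.6439 -0.0896  0.1091]
0.11 59 [ 0.553  -0.1428  0.1195] [ 0.5308 -0.3695  0.1101] [ 0.6442 -0.0889  0.13  ]
0.13 36 [ 0.5376 -0.0981  0.1406] [ 0.5334 -0.1119  0.1307] [ 0.5438 -0.0923  0.1497]
0.15 41 [ 0.5383 -0.0985  0.1601] [ 0.5327 -0.1129  0.1505] [ 0.5467 -0.0922  0.1695]
0.17 38 [ 0.5381 -0.0974  0.1799] [ 0.5344 -0.1086  0.1706] [ 0.5456 -0.0912  0.1897]
0.19 54 [ 0.5423 -0.1005  0.1973] [ 0.5355 -0.1139  0.19  ] [ 0.5552 -0.091   0.2023]
```

View pics/s1.png

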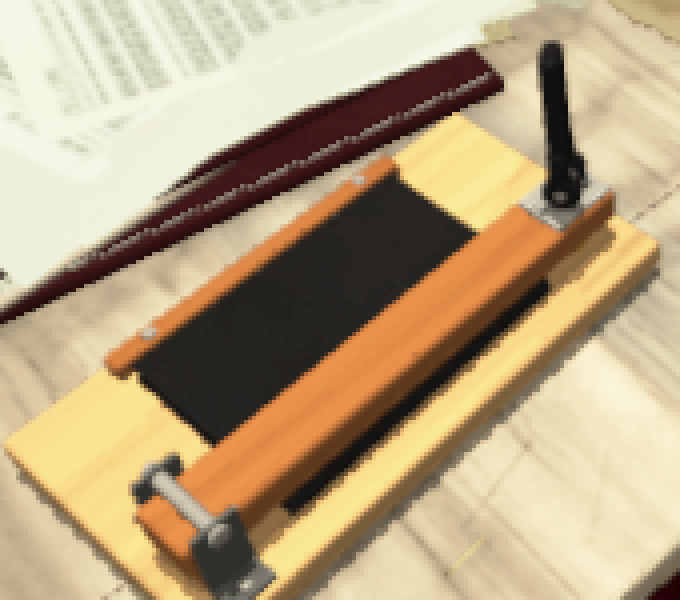

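The crop shows the lever upright at the bar's near-right end. The handle tip is at crop (552,48) and the pivot at (565,190), which correspond to scene pixels (223,177) and (226,212). Next I'll measure the handle's orientation.

```bash
cat > lev.py <<'E'
from h import *
def lever(S,T,zt=.19,c0=(.5435,-.102),R=.03):
    out=[]
    for n,D in(('top',T),('scene',S)):
        C=cloud(D); s=(np.hypot(C[...,0]-c0[0],C[...,1]-c0[1])<R)&(C[...,2]>zt)
        q=C[s]; r=cv2.minAreaRect(q[:,:2].astype(np.float32)); out.append(q)
        w,h=r[1]; ang=r[2]+(90 if h>w else 0)
        print(n,len(q),'c',np.round(r[0],4),'size',np.round(r[1],4),'long axis',round(ang%180,1),'zmax',q[:,2].max().round(4))
    return out
E
python3 - <<'E'
from lev import *
S=np.load('scene0.npy',allow_pickle=True).item(); T=np.load('top0.npy',allow_pickle=True).item()
a,b=lever(S,T,.196)
# side lines from the scene, between z .12 and .19
for n,D in(('scene',S),('top',T)):
    C=cloud(D); 
    for lo,hi in((.125,.15),(.15,.17),(.17,.19)):
        s=(np.hypot(C[...,0]-.5435,C[...,1]+.102)<.03)&(C[...,2]>lo)&(C[...,2]<hi)
        q=C[s]; e,V=np.linalg.eigh(np.cov(q[:,:2].T)); print(n,lo,len(q),q[:,:2].mean(0).round(4),np.degrees(np.arctan2(V[1,1],V[0,1])).round(1)%180,(2*np.sqrt(3*e)).round(4))
s=(C[...,2]>.19)&(np.hypot(C[...,0]-.5435,C[...,1]+.102)<.03)
# bar axis: edges of bar in top depth
z=C[...,2]; A=[]
for u in range(95,185,3):
    v=np.nonzero((z[165:225,u]>.062)&(z[165:225,u]<.085))[0]+165
    A.append(np.r_[(C[v[0],u]+C[v[-1],u])[:2]/2,len(v)])
A=np.array(A); k=np.polyfit(A[:,1],A[:,0],1); print('bar: x=k y+c',k,'yaw deg',np.degrees(np.arctan(-k[0])),'x at y=-.102',np.polyval(k,-.102), np.abs(A[:,0]-np.polyval(k,A[:,1])).max())
im=T['pixels'][165:205,180:235]; cv2.imwrite('pics/t1.png',cv2.resize(im[...,::-1],None,fx=12,fy=12,interpolation=0))
E
```

```text
top 74 c [ 0.5458 -0.1027] size [0.0133 0.0212] long axis 133.5 zmax 0.2016
scene 37 c [ 0.5453 -0.1018] size [0.0119 0.0239] long axis 138.3 zmax 0.2023
scene 0.125 48 [ 0.5376 -0.098 ] 82.0 [0.0107 0.0173]
scene 0.15 41 [ 0.5383 -0.0985] 97.1 [0.0121 0.0199]
scene 0.17 38 [ 0.5381 -0.0974] 73.0 [0.0079 0.0161]
top 0.125 30 [ 0.5432 -0.1095] 145.2 [0.0078 0.0255]
top 0.15 24 [ 0.5422 -0.1084] 139.1 [0.0064 0.0265]
top 0.17 22 [ 0.5428 -0.1085] 147.2 [0.0071 0.0225]
bar: x=k y+c [-0.10087597  0.5331116 ] yaw deg 5.760281355911881 x at y=-.102 0.543400945216999 0.0009603983053653176
```

View pics/t1.png

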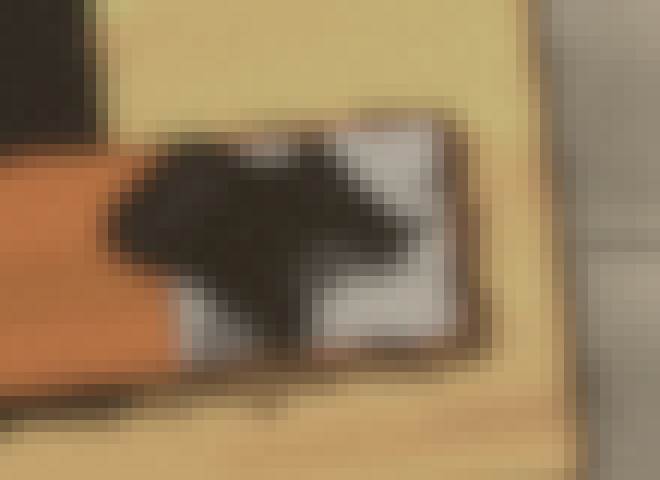

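```bash
python3 -m jog '[[0,0,-4,0],[0,0,-7,0],[46.2,-36.8,-7,-2],[46.2,-36.8,-7,-2],[46.2,-36.8,-7,-2],[46.2,-36.8,-7,-2],[46.2,-36.8,-7,-2],[46.2,-36.8,-7,-2],[46.2,-36.8,-7,-2],[46.2,-36.8,-7,-2],[46.2,-36.8,-7,-2],[46.2,-36.8,-7,-2],[46.2,-36.8,-7,-2],[46.2,-36.8,-7,-2],[46.2,-36.8,-7,-2],[46.2,-36.8,-7,-2],[46.2,-36.8,-7,-2],[46.2,-36.8,-7,-2],[46.2,-36.8,-7,-2],[46.2,-36.8,-7,-2]]' -1
cat > st.py <<'E'
from h import *
from scipy.spatial.transform import Rotation as Ro
import sys
o=bot.get_obs(); w,x,y,z=o['tool_rot']; R=Ro.from_quat([x,y,z,w]).as_matrix(); p=np.array(o['eef_pos'])
print('t',o['t'],'p',p.round(4),'ytool heading',np.degrees(np.arctan2(R[1,1],R[0,1])).round(1),'tilt',np.degrees(np.arccos(-R[2,2])).round(2),'q',np.round(o['q'],2),'F',np.round(o['contact_force'],1),'M',np.round(o['torque'],2),'g',round(o['gripper_width'],3),round(o['grasp_force'],1))
if len(sys.argv)>3: print('shift cm',(R.T@(np.array(sys.argv[1:4],float)-p)*100).round(2))
E
python3 st.py .5445 -.102 .155
```

```text
t: 1.77
eef_pos: [0.5448, -0.1028, 0.3008]
tool_rot: [-0.0, 0.364, 0.931, -0.0]
contact_force: [0.6, -0.0, 0.3]
gripper_width: 1.001
grasp_force: 0.0
t 1.7667 p [ 0.5448 -0.1028  0.3008] ytool heading 47.3 tilt 0.05 q [ 0.55  0.27 -0.58  1.73  0.16  1.19  0.76] F [ 0.6 -0.   0.3] M [-0.02  0.04  0.05] g 1.001 0.0
shift cm [ 0.07  0.05 14.58]
```

```bash
python3 -m jog '[[0,0,3,0],[0,0,6,0],[0,0,9,0],[0,0,11,0],[0,0,13,0],[0,0,14.6,0],[0,0,14.6,0],[0,0,14.6,0]]' -1
python3 -m jog '[[0,0,0,0],[0,0,0,0],[0,0,0,0],[0,0,0,0],[0,0,0,0],[0,0,0,0],[0,0,0,0],[0,0,0,0],[0,0,0,0],[0,0,0,0]]' 1 50
python3 st.py
python3 - <<'E'
from h import *
a=cam('scene')['pixels'][100:250,150:300]; b=cam('top')['pixels'][130:230,150:250]
cv2.imwrite('pics/g1.png',np.hstack([cv2.resize(a,(400,400)),cv2.resize(b,(400,400))])[...,::-1])
E
```

```text
t: 2.43
eef_pos: [0.5444, -0.1032, 0.1549]
tool_rot: [-0.001, 0.364, 0.932, -0.0]
contact_force: [0.6, -0.2, 0.4]
gripper_width: 1.002
grasp_force: 0.0
t: 3.27
eef_pos: [0.545, -0.1036, 0.1558]
tool_rot: [0.0, 0.363, 0.932, -0.001]
contact_force: [-2.3, -2.1, 5.9]
gripper_width: 0.159
grasp_force: 48.2
t 3.2667 p [ 0.545  -0.1036  0.1558] ytool heading 47.5 tilt 0.09 q [ 0.5   0.42 -0.54  1.89  0.27  0.9   0.66] F [-2.3 -2.1  5.9] M [-0.84  0.67 -0.23] g 0.159 48.2
```

View pics/g1.png

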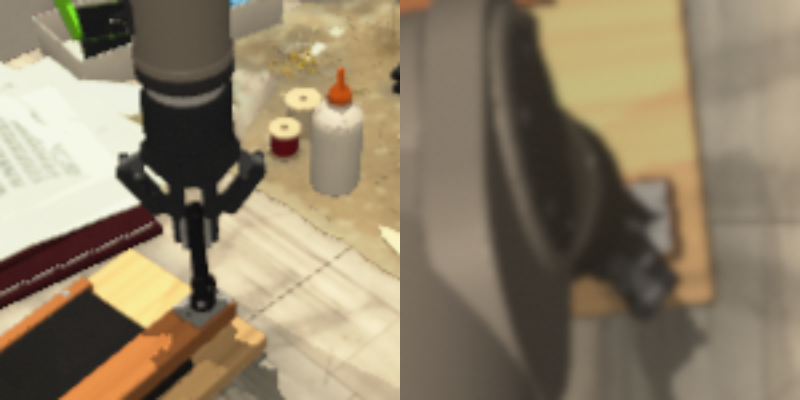

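The gripper holds the handle at its upper half; the view shows fingers on it at (195,220) and nothing else touched. Next I turn it clockwise in stages.

```bash
python3 -m jog '[[0,0,0.01,0.1],[0,0,0.02,0.2],[0,0,0.02,0.3],[0,0,0.03,0.4],[0,0,0.04,0.5],[0,0,0.05,0.6],[0,0,0.06,0.7],[0,0,0.06,0.8],[0,0,0.07,0.9],[0,0,0.08,1.0],[0,0,0.08,1.0]]' 1 60
python3 st.py
```

```text
t: 4.28
eef_pos: [0.5447, -0.1043, 0.155]
tool_rot: [0.001, 0.766, 0.642, -0.001]
contact_force: [-2.6, -4.9, 6.3]
gripper_width: 0.156
grasp_force: 58.7
t 4.2833 p [ 0.5447 -0.1043  0.155 ] ytool heading -10.1 tilt 0.16 q [ 0.33  0.39 -0.32  1.9   0.16  0.88 -0.25] F [-2.6 -4.9  6.3] M [-1.1   0.91  0.03] g 0.156 58.7
```

```bash
python3 -m jog '[[0,0,0.01,0.1],[0,0,0.02,0.2],[0,0,0.02,0.3],[0,0,0.03,0.4],[0,0,0.04,0.5],[0,0,0.05,0.6],[0,0,0.06,0.7],[0,0,0.06,0.8],[0,0,0.07,0.9],[0,0,0.08,1.0],[0,0,0.08,1.05],[0,0,0.08,1.1],[0,0,0.08,1.1]]' 1 70
python3 st.py
python3 -m jog '[[0,0,0,0.04],[0,0,0,0.08],[0,0,0,0.08]]'; python3 st.py
python3 -m jog '[[0,0,0,0.04],[0,0,0,0.08],[0,0,0,0.08]]'; python3 st.py
```

```text
t: 5.37
eef_pos: [0.5442, -0.1042, 0.1541]
tool_rot: [0.001, 0.989, 0.148, -0.001]
contact_force: [-4.3, -4.8, 8.1]
gripper_width: 0.158
grasp_force: 69.1
t 5.3667 p [ 0.5442 -0.1042  0.1541] ytool heading -73.0 tilt 0.16 q [ 0.15  0.37 -0.09  1.92  0.05  0.86 -1.24] F [-4.3 -4.8  8.1] M [-1.07  1.19  0.13] g 0.158 69.1
t: 5.62
eef_pos: [0.5441, -0.1042, 0.1541]
tool_rot: [0.001, 0.994, 0.109, -0.001]
contact_force: [-4.8, -5.4, 7.1]
gripper_width: 0.157
grasp_force: 69.1
t 5.6167 p [ 0.5441 -0.1042  0.1541] ytool heading -77.5 tilt 0.16 q [ 0.14  0.37 -0.08  1.92  0.04  0.86 -1.31] F [-4.8 -5.4  7.1] M [-1.05  1.18  0.13] g 0.157 69.1
t: 5.87
eef_pos: [0.5441, -0.1041, 0.1541]
tool_rot: [0.001, 0.998, 0.069, -0.001]
contact_force: [-5.2, -4.7, 6.4]
gripper_width: 0.153
grasp_force: 69.1
t 5.8667 p [ 0.5441 -0.1041  0.1541] ytool heading -82.1 tilt 0.16 q [ 0.12  0.37 -0.06  1.92  0.03  0.86 -1.39] F [-5.2 -4.7  6.4] M [-1.04  1.16  0.15] g 0.153 69.1
```

```bash
for i in 1 ; do python3 -m jog '[[0,0,0,0.03],[0,0,0,0.06],[0,0,0,0.06]]' >/dev/null; python3 st.py; done
python3 -m jog '[[0,0,0,0.03],[0,0,0,0.06],[0,0,0,0.06]]' >/dev/null; python3 st.py
python3 -m jog '[[0,0,0,0.03],[0,0,0,0.06],[0,0,0,0.06]]' >/dev/null; python3 st.py
```

```text
t 6.1167 p [ 0.5441 -0.1041  0.154 ] ytool heading -85.4 tilt 0.17 q [ 0.11  0.37 -0.05  1.92  0.03  0.86 -1.44] F [-4.9 -3.8  6.1] M [-1.02  1.16  0.48] g 0.156 69.1
t 6.3667 p [ 0.5443 -0.1038  0.1541] ytool heading -88.7 tilt 0.17 q [ 0.1   0.37 -0.03  1.92  0.02  0.85 -1.49] F [-4.7 -4.5  6.9] M [-1.09  1.12  1.13] g 0.154 76.1
t 6.6167 p [ 0.5443 -0.1037  0.1541] ytool heading -92.0 tilt 0.2 q [ 0.09  0.37 -0.02  1.92  0.01  0.85 -1.54] F [-4.6 -5.3  7. ] M [-1.17  1.14  1.97] g 0.158 94.2
```

Mz jumped from 0.15 to about 2 N·m past heading −85°, which is the expected stop. I'll relax the wind-up and release.

```bash
python3 -m jog '[[0,0,0,-0.05],[0,0,0,-0.11],[0,0,0,-0.11]]' ; python3 st.py
python3 -m jog '[[0,0,0,0],[0,0,0,0],[0,0,0,0],[0,0,0,0],[0,0,0,0],[0,0,0,0],[0,0,0,0],[0,0,-3,0],[0,0,-6,0],[0,0,-9,0],[0,0,-12,0],[0,-3,-12,0],[0,-6,-12,0],[0,-10,-12,0],[0,-14,-12,0],[0,-17,-12,0],[0,-17,-12,0]]' -1 >/dev/null; python3 st.py
python3 - <<'E'
from lev import *
T=cam('top');S=cam('scene'); cv2.imwrite('pics/r1.png',np.hstack([cv2.resize(S['pixels'][120:270,150:300],(400,400)),cv2.resize(T['pixels'][130:230,150:250],(400,400))])[...,::-1])
lever(S,T,.196)
E
```

```text
t: 6.87
eef_pos: [0.5443, -0.1039, 0.1541]
tool_rot: [0.001, 0.999, 0.037, -0.001]
contact_force: [-4.4, -4.5, 7.4]
gripper_width: 0.158
grasp_force: 69.5
t 6.8667 p [ 0.5443 -0.1039  0.1541] ytool heading -85.8 tilt 0.13 q [ 0.11  0.37 -0.05  1.92  0.02  0.85 -1.44] F [-4.4 -4.5  7.4] M [-1.01  1.03  0.32] g 0.158 69.5
t 8.2833 p [0.5321 0.0754 0.274 ] ytool heading -85.3 tilt 0.21 q [-0.12  0.22 -0.16  1.83  0.03  1.1  -1.78] F [-0.9  0.4  0.4] M [ 0.02  0.   -0.  ] g 1.001 0.0
top 56 c [ 0.5437 -0.1039] size [0.0211 0.0106] long axis 7.3 zmax 0.2002
scene 31 c [ 0.5439 -0.1035] size [0.0206 0.0111] long axis 5.3 zmax 0.2006
```

The bolt looks snug: the pin axis measures about 6°, and the press yaw is 5.8°. Next I close the fingers and go behind the lever, on the −y side.

```bash
python3 st.py .551 -.175 .175
```

```text
t 8.3833 p [0.5329 0.0686 0.2737] ytool heading -85.8 tilt 0.0 q [-0.12  0.22 -0.15  1.83  0.04  1.1  -1.78] F [ 0.  -0.9 -0.4] M [-0.04 -0.01 -0.01] g 1.0 0.0
shift cm [-0.   24.42  9.87]
```

View pics/r1.png

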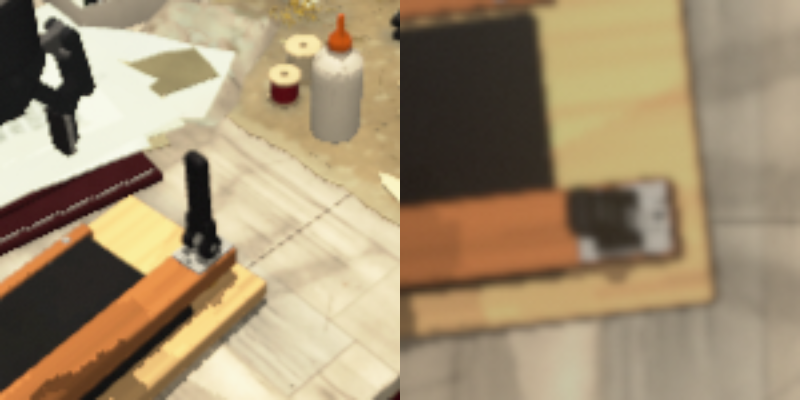

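The lever stands upright at (200,200), released and square to the bar.

```bash
python3 -m jog '[[0,4,-1,0],[0,8,-1,0],[0,12,-1,0],[0,16,-1,0],[0,20,-1,0],[0,24.4,-1,0],[0,24.4,-1,0],[0,24.4,2,0],[0,24.4,5,0],[0,24.4,8,0],[0,24.4,9.9,-0.02],[0,24.4,9.9,-0.02],[0,24.4,9.9,-0.02]]' 1 40 >/dev/null; python3 st.py .5459 -.1253 .174
```

```text
t 9.4667 p [ 0.5494 -0.1775  0.1742] ytool heading -84.9 tilt 0.13 q [ 0.21  0.38 -0.    1.85  0.    0.91 -1.28] F [ 0.7 -0.1 -0.1] M [ 0.01 -0.05 -0.05] g 0.001 0.0
shift cm [ 0.11 -5.23  0.02]
```

```bash
python3 -m jog '[[0.1,-3,0.1,0],[0.1,-4.5,0.1,0],[0.1,-5.2,0.1,0],[0.1,-6,0.1,0],[0.1,-6.7,0.1,0],[0.1,-7.5,0.2,0],[0.1,-8.2,0.4,0],[0.1,-8.9,0.6,0],[0.1,-9.6,0.9,0],[0.1,-10.2,1.2,0],[0.1,-10.9,1.6,0],[0.1,-11.5,2.1,0],[0.1,-12,2.6,0],[0.1,-12,2.6,0]]' >/dev/null; python3 st.py
python3 - <<'E'
from h import *
T=cam('top');S=cam('scene'); cv2.imwrite('pics/f1.png',np.hstack([cv2.resize(S['pixels'][120:270,130:280],(400,400)),cv2.resize(T['pixels'][130:230,150:250],(400,400))])[...,::-1])
E
```

```text
t 10.6333 p [ 0.5401 -0.0548  0.1476] ytool heading -84.7 tilt 0.09 q [ 0.03  0.36 -0.05  1.95  0.02  0.83 -1.51] F [ 0.8 -0.6 -0.1] M [-0.02 -0.14 -0.03] g 0.0 0.3
```

View pics/f1.png

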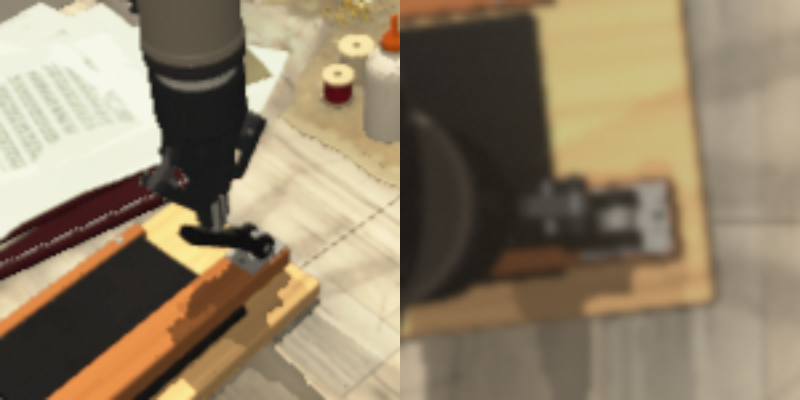

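The lever is folded well over towards the bar (handle end at (185,232) in the left crop), with the fingers on its back face. I'll continue the arc downward.

```bash
python3 -m jog '[[0,-0.5,0.5,0],[0,-0.8,1.1,0],[0,-1.3,1.8,0],[0,-1.6,2.4,0],[0,-1.8,3.1,0],[0,-2.1,3.8,0],[0,-2.1,3.8,0]]' >/dev/null; python3 st.py
python3 -m jog '[[0,-0.1,0.4,0],[0,-0.2,0.8,0],[0,-0.2,1.1,0],[0,-0.2,1.3,0],[0,-0.2,1.4,0],[0,-0.2,1.4,0]]' >/dev/null; python3 st.py
```

```text
t 11.3167 p [ 0.5382 -0.035   0.1096] ytool heading -84.8 tilt 0.06 q [-0.    0.41 -0.06  1.98  0.03  0.75 -1.56] F [-0.1  0.   0.1] M [ 0.03 -0.09 -0.02] g -0.0 0.2
t 11.8167 p [ 0.5384 -0.0329  0.0966] ytool heading -84.8 tilt 0.05 q [-0.01  0.43 -0.06  1.99  0.03  0.72 -1.57] F [0.4 1.8 2.8] M [ 0.44  0.1  -0.  ] g 0.003 1.4
```

```bash
for k in 1; do python3 -m jog '[[0,0,0.1,0],[0,0,0.2,0],[0,0,0.2,0],[0,0,0.2,0]]' >/dev/null; python3 st.py; done
python3 -m jog '[[0,0,0.1,0],[0,0,0.1,0],[0,0,0.1,0]]' >/dev/null; python3 st.py
```

```text
t 12.15 p [ 0.5385 -0.0331  0.095 ] ytool heading -84.8 tilt 0.04 q [-0.01  0.43 -0.06  1.99  0.04  0.72 -1.57] F [-1.5  2.9  6.6] M [0.83 0.33 0.02] g 0.0 3.2
t 12.4 p [ 0.5387 -0.033   0.0944] ytool heading -84.8 tilt 0.05 q [-0.01  0.43 -0.06  1.99  0.04  0.71 -1.57] F [-3.3  4.1 10.1] M [ 0.85  0.59 -0.04] g 0.005 4.9
```

```bash
python3 -m jog '[[0,0,0.1,0],[0,0,0.2,0],[0,0,0.2,0],[0,0,0.2,0]]' >/dev/null; python3 st.py
python3 -m jog '[[0,0,0.1,0],[0,0,0.2,0],[0,0,0.2,0],[0,0,0.2,0]]' >/dev/null; python3 st.py
```

```text
t 12.7333 p [ 0.5389 -0.0329  0.0931] ytool heading -84.8 tilt 0.08 q [-0.01  0.44 -0.06  1.99  0.04  0.71 -1.57] F [-4.2  4.  15.7] M [ 0.85  0.96 -0.  ] g -0.002 8.1
t 13.0667 p [ 0.5392 -0.0331  0.0916] ytool heading -84.8 tilt 0.11 q [-0.01  0.44 -0.06  1.99  0.04  0.71 -1.57] F [-5.5  3.5 20.3] M [ 0.79  1.21 -0.05] g -0.0 10.3
```

```bash
python3 -m jog '[[0,0,-3,0],[0,0,-7,0],[0,0,-11,0],[0,0,-15,0],[0,4,-15,0],[0,8,-15,0],[0,12,-15,0],[0,16,-15,0],[0,20,-15,0],[0,24,-15,0],[0,24,-15,0],[0,24,-15,0]]' >/dev/null; python3 st.py
python3 - <<'E'
from h import *
T=cam('top');S=cam('scene'); cv2.imwrite('pics/e1.png',np.hstack([cv2.resize(S['pixels'][150:300,100:250],(400,400)),cv2.resize(T['pixels'][130:230,130:230],(400,400))])[...,::-1])
f=np.array([-.1003,.995]); ax=np.array([.5438,-.1037]); n=np.array([.995,.1003])
for D in(T,S):
    C=cloud(D); d=C[...,:2]-ax; s=d@f; w=d@n; g=D['pixels'].max(-1)<75
    for lo in np.arange(-.01,.13,.01):
        k=(s>lo)&(s<lo+.01)&(abs(w)<.008)&(C[...,2]>.06)
        print(round(lo,2),k.sum(),np.median(C[k][:,2]).round(4) if k.any() else None,D['pixels'][k].mean().round(0) if k.any() else None,end=' | ')
    k=(s>.03)&(s<.115)&(C[...,2]>.083)&(abs(w)<.03); print('\nside offset',w[k].mean(),s[k].max(),w[k].min(),w[k].max()); 
    q=C[k]; print('slope z vs s',np.polyfit(s[k],C[k][:,2],1))
E
```

```text
t 14.0667 p [ 0.5586 -0.2767  0.2388] ytool heading -85.2 tilt 0.13 q [ 0.31  0.39  0.07  1.68 -0.03  1.08 -1.1 ] F [ 0.2  1.6 -0.3] M [ 0.05 -0.   -0.01] g 0.003 0.0
-0.01 42 0.0928 114.0 | 0.0 30 0.095 107.0 | 0.01 42 0.091 76.0 | 0.02 35 0.0958 56.0 | 0.03 38 0.0959 56.0 | 0.04 34 0.0964 96.0 | 0.05 38 0.0963 95.0 | 0.06 33 0.0975 104.0 | 0.07 36 0.0978 93.0 | 0.08 34 0.0969 101.0 | 0.09 36 0.0977 81.0 | 0.1 29 0.0967 58.0 | 0.11 15 0.0734 111.0 | 0.12 33 0.073 118.0 | 0.13 31 0.0719 118.0 | 
side offset -0.0003925273285277452 0.10951122647030216 -0.014814207741556285 0.01300721389399431
slope z vs s [0.01855779 0.09488549]
-0.01 10 0.0965 110.0 | 0.0 24 0.0953 99.0 | 0.01 8 0.0953 30.0 | 0.02 22 0.096 40.0 | 0.03 25 0.0962 44.0 | 0.04 28 0.0969 91.0 | 0.05 26 0.0967 97.0 | 0.06 27 0.0974 98.0 | 0.07 28 0.0971 93.0 | 0.08 28 0.0976 90.0 | 0.09 32 0.0972 76.0 | 0.1 49 0.0929 51.0 | 0.11 23 0.0731 142.0 | 0.12 24 0.0734 148.0 | 0.13 23 0.0727 147.0 | 
side offset -0.0032964448899023384 0.10992037007387344 -0.014930556630983607 0.014519901034083483
slope z vs s [0.00878938 0.09506321]
```

View pics/e1.png

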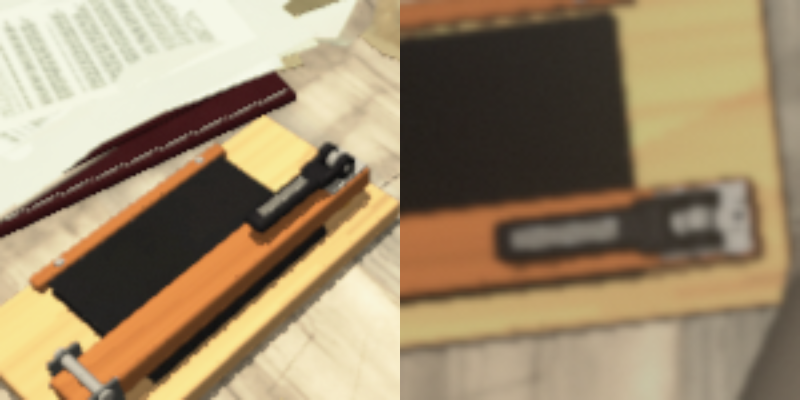

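The lever lies flat along the bar (right crop, (500–640, 235)), within about 0.01–0.02 rad of closed. I'll press once more nearer the handle's end to be sure it's fully home.

```bash
python3 st.py .5348 -.0142 .098
```

```text
t 14.1667 p [ 0.5598 -0.2721  0.239 ] ytool heading -84.8 tilt 0.08 q [ 0.31  0.38  0.06  1.68 -0.03  1.08 -1.1 ] F [-0.3  0.7 -0.2] M [-0.02 -0.04 -0.03] g -0.002 0.0
shift cm [ -0.14 -25.9   14.12]
```

```bash
python3 -m jog '[[0,-4,0,0],[0,-8,0,0],[0,-12,0,0],[0,-16,0,0],[0,-20,0,0],[-0.1,-24,0,0],[-0.1,-25.9,0,0],[-0.1,-25.9,4,0],[-0.1,-25.9,8,0],[-0.1,-25.9,11,0],[-0.1,-25.9,13,0],[-0.1,-25.9,13.9,0],[-0.1,-25.9,14.1,0],[-0.1,-25.9,14.1,0]]' >/dev/null; python3 st.py
python3 -m jog '[[0,0,0.1,0],[0,0,0.2,0],[0,0,0.3,0],[0,0,0.4,0],[0,0,0.5,0],[0,0,0.6,0],[0,0,0.6,0],[0,0,0.6,0]]' >/dev/null; python3 st.py
```

```text
t 15.3333 p [ 0.5358 -0.0139  0.099 ] ytool heading -84.7 tilt 0.01 q [-0.04  0.42 -0.06  2.    0.04  0.72 -1.6 ] F [-0.9 -0.6  0.7] M [ 0.02 -0.02 -0.02] g 0.001 0.0
t 16.0 p [ 0.5369 -0.0146  0.0938] ytool heading -84.8 tilt 0.14 q [-0.04  0.43 -0.06  2.    0.04  0.71 -1.6 ] F [-0.9  1.2  6.9] M [ 0.24  0.13 -0.02] g 0.001 3.9
```

```bash
python3 -m jog '[[0,0,0.1,0],[0,0,0.2,0],[0,0,0.3,0],[0,0,0.4,0],[0,0,0.5,0],[0,0,0.5,0],[0,0,0.5,0]]' >/dev/null; python3 st.py
python3 -m jog '[[0,0,0.1,0],[0,0,0.2,0],[0,0,0.3,0],[0,0,0.3,0],[0,0,0.3,0]]' >/dev/null; python3 st.py
```

```text
t 16.5833 p [ 0.5375 -0.0144  0.0901] ytool heading -84.8 tilt 0.22 q [-0.04  0.44 -0.06  2.    0.04  0.7  -1.6 ] F [-3.7  1.4 19.8] M [ 0.26  0.78 -0.02] g -0.006 9.6
t 17.0 p [ 0.538  -0.0145  0.0879] ytool heading -84.8 tilt 0.27 q [-0.04  0.44 -0.06  2.    0.04  0.69 -1.61] F [-5.4  2.  26.4] M [ 0.23  1.12 -0.05] g 0.0 13.0
```

```bash
python3 -m jog '[[0,0,-3,0],[0,0,-7,0],[0,0,-11,0],[0,0,-15,0],[0,4,-15,0],[0,8,-15,0],[0,12,-15,0],[0,16,-15,0],[0,20,-15,0],[0,24,-15,0],[0,24,-15,0],[0,24,-15,0],[0,24,-15,0]]' >/dev/null; python3 st.py
python3 - <<'E'
from h import *
f=np.array([-.1003,.995]); ax=np.array([.5438,-.1037]); n=np.array([.995,.1003])
T=cam('top');S=cam('scene'); T0=np.load('top0.npy',allow_pickle=True).item()
for D in(T,S):
    C=cloud(D); d=C[...,:2]-ax; s=d@f; w=d@n
    print([np.median(C[(s>l)&(s<l+.01)&(abs(w)<.008)][:,2]).round(4) for l in (.02,.03,.05,.08,.09,.1)])
df=(np.abs(T['pixels'].astype(int)-T0['pixels']).max(-1)>40)
st=cv2.connectedComponentsWithStats(df.astype(np.uint8))[2]; print([r.tolist() for r in st[1:] if r[4]>15])
E
```

```text
t 18.0833 p [ 0.5572 -0.2534  0.2342] ytool heading -84.8 tilt 0.07 q [ 0.28  0.37  0.06  1.71 -0.03  1.06 -1.13] F [-0.4  0.   0.8] M [0.02 0.1  0.  ] g -0.002 0.0
[np.float64(0.0958), np.float64(0.0961), np.float64(0.097), np.float64(0.097), np.float64(0.0981), np.float64(0.097)]
[np.float64(0.0966), np.float64(0.0958), np.float64(0.0967), np.float64(0.0967), np.float64(0.0981), np.float64(0.0914)]
[[239, 89, 27, 57, 508], [268, 100, 11, 6, 38], [233, 102, 12, 13, 79], [290, 107, 9, 7, 40], [336, 127, 4, 6, 18], [322, 135, 10, 21, 115], [304, 143, 9, 23, 51], [215, 147, 6, 14, 30], [233, 153, 7, 18, 54], [274, 155, 6, 28, 96], [224, 164, 3, 16, 30], [291, 171, 4, 11, 31], [217, 175, 3, 11, 20], [299, 174, 5, 10, 21], [153, 179, 45, 19, 522], [197, 180, 17, 9, 101], [202, 180, 26, 29, 329], [265, 185, 41, 86, 1795], [248, 187, 4, 7, 18], [274, 186, 15, 29, 338], [208, 188, 9, 5, 25], [171, 210, 40, 71, 1331], [143, 273, 116, 94, 6873], [286, 272, 5, 6, 17], [271, 274, 6, 4, 16], [270, 291, 15, 31, 227], [154, 309, 10, 13, 51], [145, 331, 6, 7, 22], [249, 330, 26, 46, 390], [468, 351, 44, 33, 1141], [124, 356, 112, 28, 2152], [163, 371, 38, 13, 71], [243, 380, 11, 4, 21]]
```

```bash
python3 -c "
from station import bot
print(bot.hand_in())"
```

```text
the job is handed in; nothing more can be done
None
```

The bolt is screwed clockwise to its stop and the lever is folded flat along the bar. The robot then moved clear, and I handed the job in at about 18 s of robot time. The camera shows the lever within about 0.02 rad of closed, and a second, harder press did not move it. The arm stayed well away from the things round the press, though I made no separate final check of the book's position.

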